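# Transfer bonded circuit frames to the oven rack in reverse order

### The job

The four circuit frames in the white rack stand in the order they came off the wire bonder; move them one at a time into the dark steel oven rack so that the row ends up reversed. Start with the frame nearest the robot and put it in the oven rack's slot farthest from the robot, then the next nearest frame into the next slot towards the robot, and so on until the oven rack is filled from back to front. Lower each frame fully down in its slot before letting go (never drop one), keep the frames upright on the way, and leave the things lying round the racks where they are.

Things in the scene. Friction and masses are not known exactly. Their poses are not given: they have to be found in the camera images.
- frame_red: dark red frame round a white circuit with one chip; upright plate 8 thick (own x), 72 wide (y), 60 tall (z) plus a grip lug 30 wide, 16 high, 8 thick on the middle of its top edge: 76 tall in all, 0.06 to 0.13 kg. Origin: middle of its lower edge. Circuit recessed; grip the lug from above across the 8 mm. Starts upright in a slot of the white rack
- frame_black: black frame round a white circuit with two chips; upright plate 8 thick (own x), 72 wide (y), 60 tall (z) plus a grip lug 30 wide, 16 high, 8 thick on the middle of its top edge: 76 tall in all, 0.06 to 0.13 kg. Origin: middle of its lower edge. Circuit recessed; grip the lug from above across the 8 mm. Starts upright in a slot of the white rack
- frame_blue: dark blue frame round a white circuit with two unequal chips; upright plate 8 thick (own x), 72 wide (y), 60 tall (z) plus a grip lug 30 wide, 16 high, 8 thick on the middle of its top edge: 76 tall in all, 0.06 to 0.13 kg. Origin: middle of its lower edge. Circuit recessed; grip the lug from above across the 8 mm. Starts upright in a slot of the white rack
- frame_gold: gold-coloured frame round a dark green circuit with three chips; upright plate 8 thick (own x), 72 wide (y), 60 tall (z) plus a grip lug 30 wide, 16 high, 8 thick on the middle of its top edge: 76 tall in all, 0.06 to 0.13 kg. Origin: middle of its lower edge. Circuit recessed; grip the lug from above across the 8 mm. Starts upright in a slot of the white rack
- bond_rack: white rack, white toothed rails, aluminium base, blue side grips, holds the frames at the start. Fixed, 188 long (own x, away from the robot), 116 wide, 40 high. Origin: centre of underside. 4 slots along own y, centred on x = -69, -23, 23, 69 (-69 nearest the robot), y = 0; each 11 wide, 76 long, floor 10 above the bench; their top 9 mm flares to 23 x 84. Seated frame: origin 10, lug top 86 high
- oven_rack: oven rack, dark steel toothed rails, steel base, orange side grips, empty at the start. Fixed; same size, origin, axes and slots as the white rack: 4 slots along own y at own x = -69, -23, 23, 69 (69 farthest from the robot), 11 wide, 76 long, floor 10 and rail tops 40 above the bench, top 9 mm flared to 23 x 84. A seated frame may lean a few degrees
- tweezers: bystander: black tweezers, 18 x 118 x 10, lying on the bench between the racks. Origin: centre of underside
- loupe: bystander: small grey folding loupe, 52 x 30 x 16, on the bench in front. Origin: centre of underside
- note_pad: bystander: white note pad, 60 x 105 x 12, on the bench at front left. Origin: centre of underside
- strip_boat_black: bystander: flat black boat with a copper-coloured strip, 56 x 190 x 9, on the bench near its front edge. Origin: centre of underside

How it is judged:
By the outcome, as a careful person would: the job done as asked, in the order asked, and still so for the second after the job is handed in, with the robot touching nothing.
It also fails if it takes over 104 s, if anything falls off the work surface, if the arm or the gripper's body presses on something with over 40 N, if the wrist force passes 120 N, or if a joint passes its speed limit or range.

### The arm

A 7-joint arm with a two-finger parallel gripper is mounted at the origin on a cart in front of the work surface, level with it; the furniture and walls round the work are solid. World frame = base frame: x ahead of the robot, y to its left, z up, the work surface at z = 0. Lengths are in m, angles in rad, forces in N, time in s.
With the tool pointing down it reaches from about 0.4 to 0.85 m from the base axis. Payload 10.4 kg.
Tool frame: the origin (TCP) lies at the very end of the fingers, on their centre line; the grasp point (between the pads) lies r.pinch_z behind it (r.pinch_z is the distance from the TCP to the grasp point, in m); z points along the fingers, x is the direction in which the jaws open and shut, and the axes are right-handed (so a half turn about z gives the same grasp; the last joint's range is limited). The gripper opens to 87 mm and grips with 3 to 60 N. Pads are 19 mm wide; open, the fingers measure 117 mm over their backs; the gripper's body (75 mm by 190 mm) begins 51 mm behind the grasp point.
Start: joints at [1.183, 0.332, -0.065, 1.46, 0.022, 1.35, -0.088], TCP at [0.223, -0.584, 0.223] pointing down, gripper open.
Joint ranges: [-2.6, 2.6], [-0.5, 2.12], [-1.47, 1.34], [0.16, 2.42], [-1.27, 4.41], [0.06, 2.06], [-2.6, 2.6]. Speed limits (rad/s): [2.22, 2.22, 2.79, 2.79, 3.14, 3.14, 3.14].

### API

Orientations are given as a unit quaternion [x, y, z, w].
In Python, from bench import r gives the robot as it stands.
- The arm moves only by the tool carry_out, never from a script. Its argument "increments" is text: rows parted by semicolons, each of 7 numbers parted by spaces: the turn, a rotation vector about the tool's x, y, z in degrees, then the shift along the tool's x, y, z in m, then the finger opening in m, from 0 to 0.087. A call has exactly 5 rows; each row is the pose to reach, as a shift and turn from the pose measured when the call began, along the tool's axes at that moment; what a row does not reach only later rows make up. A row lasts 1/8 s, in which the tool goes at most 62.5 mm and 10.7 degrees, less where a joint would pass 70% of its speed; a pose out of reach is approached as far as the arm can. A call with a gripper value outside its range is refused whole. The fingers move at their own pace and stop on an object; "squeeze" is the grip in N (left out, the last holds). Time passes only in rows, so rows that repeat a pose let the fingers close, or fill a call up. It gives the time, the measured TCP pose, the force and the opening at its end, in the units of the state.
- r.read_state(): the state, without advancing time (a new reading comes with each control period).
- r.camera(name): name is "scene" or "top" or "wrist"; returns (picture, depth): 400x640x3 uint8, blue, green, red; 400x640 float32, m along the optical axis (not along the pixel's ray), 0 where there is no reading.
- r.camera_model(name): a dict with "K" (3x3 intrinsics, pixels), "extrinsics" (4x4, takes a point from camera to world coordinates). Camera axes: x right, y down, z forward; pixel columns grow to the right and rows downward; lengths in m; the calibration is good to about 2 mm. A picture is of the moment at which its call begins: read the wrist's pose just before it. camera_model takes no time and is no camera call; for the wrist camera it gives the pose at the moment of the call.
- r.close_job(): hands the job in, once; it reports no verdict.
The state is a dict: "time": time; "joint_positions": joint angles; "joint_vel": joint speeds; "joint_torque": joint torques, N m; "ee_pos": TCP position; "eef_rot": TCP orientation; "ft_force": force on the tool from outside, world axes, zero at the start; "torque": the same for the moment, N m; "width": finger opening in m.
Only numpy, scipy, OpenCV 4.12 (cv2) and the standard library are available. Lean on these libraries where they do the work, as an engineer would, in place of code of your own. Each camera call takes 0.05 s, during which the arm holds its last target.

## Working session

There is one attempt and no reset: what is moved stays moved. The work goes in short steps, Python scripts to look and compute and a tool call to move; the robot and the scene stay as the last step left them, time stands still between calls to the robot, and variables do not carry over. Pictures are saved under pics/ and viewed, and the job is handed in when it is done.

Besides the shell and the picture viewer there is one more tool, called after "Emit:" in YAML: its name, and indented under it one key for each argument. carry_out: Moves the arm, as the interface text tells. Its arguments: {"type":"object","properties":{"increments":{"type":"string"},"squeeze":{"type":"number"}},"required":["increments"]}

```bash
ls; mkdir -p pics; python3 - <<'E'
from bench import r
import cv2
s=r.read_state();print(s,r.pinch_z)
for n in("scene","top"):
    p,d=r.camera(n);cv2.imwrite(f"pics/{n}0.png",p)
    m=r.camera_model(n);print(n,m["K"],m["extrinsics"])
E
```

```text
pics
{'time': 0.0, 'joint_positions': array([ 1.1834082 ,  0.33286332, -0.06470748,  1.46097646,  0.02160268,
        1.34990654, -0.08850098]), 'joint_vel': array([-1.36355772e-04, -4.91654606e-04,  9.11969456e-04, -2.79321064e-04,
        9.76591934e-05, -4.98610632e-04,  9.51199352e-04]), 'joint_torque': array([-5.59122655e-04, -6.23267841e+01,  2.39430548e-02, -3.89892340e+01,
       -6.15460100e-02,  3.98046628e-02,  1.37589377e-04]), 'ee_pos': array([ 0.22282109, -0.58349603,  0.22174253]), 'eef_rot': array([ 8.23643490e-01, -5.67107459e-01, -6.19517325e-04, -3.84206841e-04]), 'ft_force': array([-0.2791601 ,  0.10938972,  0.36772708]), 'torque': array([-0.0199128 ,  0.10187057,  0.05385042]), 'width': 0.08688316498360311} 0.0187
scene [[404.05869577   0.         320.74717539]
 [  0.         404.05869577 199.99033405]
 [  0.           0.           1.        ]] [[ 0.63298847 -0.40476023  0.65992026 -0.10653306]
 [-0.77374926 -0.30296849  0.55634717 -0.51089309]
 [-0.02525216 -0.86277416 -0.50495849  0.50181054]
 [ 0.          0.          0.          1.        ]]
top [[467.65460864   0.         316.95031609]
 [  0.         467.65460864 211.33953436]
 [  0.           0.           1.        ]] [[ 0.00930416 -0.98424323  0.17657489  0.2674818 ]
 [-0.99980132 -0.00604354  0.01899476 -0.00167866]
 [-0.01762832 -0.17671653 -0.98410391  1.28226525]
 [ 0.          0.          0.          1.        ]]
```

View pics/scene0.png

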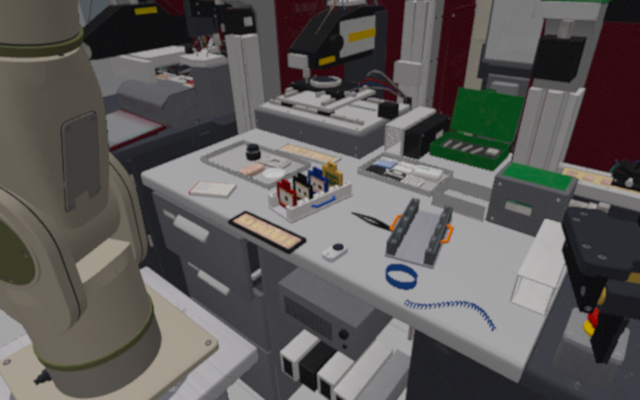

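View pics/top0.png

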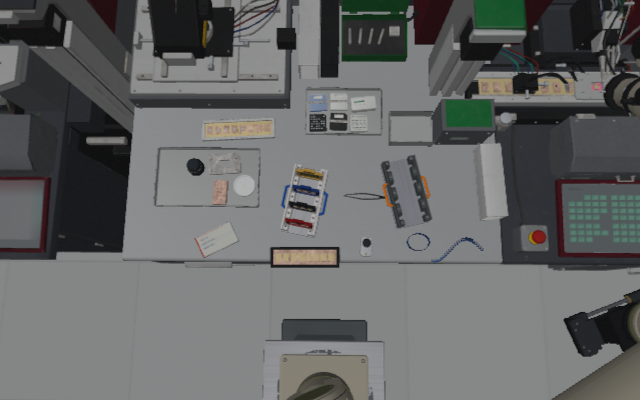

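The top picture shows the white rack at about (304,200) with frames in the order red, black, blue, gold from the robot. The empty oven rack is at about (406,191), and both racks are slightly rotated. Next I measure both from the top view.

```bash
cat > h.py <<'E'
from bench import r
import cv2, numpy as np
from scipy.spatial.transform import Rotation as R
def pts(name,p,d,m):
    K=m["K"];E=m["extrinsics"]
    v,u=np.mgrid[0:d.shape[0],0:d.shape[1]]
    P=np.stack([(u-K[0,2])/K[0,0]*d,(v-K[1,2])/K[1,1]*d,d],-1)
    return P@E[:3,:3].T+E[:3,3]
def onplane(m,uv,z):
    K=m["K"];E=m["extrinsics"];uv=np.atleast_2d(uv).astype(float)
    q=np.c_[(uv[:,0]-K[0,2])/K[0,0],(uv[:,1]-K[1,2])/K[1,1],np.ones(len(uv))]@E[:3,:3].T
    return E[:3,3]+q*((z-E[2,3])/q[:,2])[:,None]
def proj(m,X):
    E=m["extrinsics"];c=(np.atleast_2d(X)-E[:3,3])@E[:3,:3];K=m["K"]
    return np.c_[K[0,0]*c[:,0]/c[:,2]+K[0,2],K[1,1]*c[:,1]/c[:,2]+K[1,2]]
E
python3 - <<'E'
from h import *
p,d=r.camera("top");m=r.camera_model("top");P=pts("top",p,d,m)
np.savez("top.npz",p=p,d=d)
print("table z",np.median(P[150:200,345:375,2]))
for n,(a,b,c,e) in dict(white=(155,245,270,338),oven=(145,240,375,440)).items():
    Q=P[a:b,c:e]; k=(Q[...,2]>0.032)&(Q[...,2]<0.048)
    xy=Q[k][:,:2].astype(np.float32); print(n,k.sum(),cv2.minAreaRect(xy),cv2.minAreaRect(Q[(Q[...,2]>0.02)][:,:2].astype(np.float32)))
    k=Q[...,2]>0.07; print(np.c_[Q[k],p[a:b,c:e][k]].round(3)[:40])
cv2.imwrite("pics/topz.png",cv2.resize(p[140:260,260:450],None,fx=4,fy=4,interpolation=cv2.INTER_CUBIC))
E
```

```text
table z -0.0014187790972611802
white 786 ((0.5251704454421997, 0.05979900062084198), (0.11257505416870117, 0.18434873223304749), 78.55712127685547) ((0.44579532742500305, 0.05936692655086517), (0.12593334913253784, 0.3552883267402649), 89.38156127929688)
[[ 2.670e-01 -2.000e-03  1.282e+00  1.350e+02  1.340e+02  1.320e+02]
 [ 2.670e-01 -2.000e-03  1.282e+00  1.340e+02  1.330e+02  1.310e+02]
 [ 2.670e-01 -2.000e-03  1.282e+00  1.360e+02  1.350e+02  1.320e+02]
 [ 6.000e-01  6.000e-02  7.900e-02  1.210e+02  1.340e+02  1.430e+02]
 [ 5.990e-01  5.700e-02  8.200e-02  8.300e+01  1.170e+02  1.370e+02]
 [ 5.990e-01  7.600e-02  7.300e-02  5.400e+01  1.170e+02  1.490e+02]
 [ 6.000e-01  7.400e-02  7.100e-02  5.600e+01  1.220e+02  1.540e+02]
 [ 5.960e-01  5.900e-02  8.400e-02  9.300e+01  1.220e+02  1.400e+02]
 [ 5.950e-01  5.700e-02  8.700e-02  6.400e+01  1.190e+02  1.480e+02]
 [ 5.960e-01  5.400e-02  8.400e-02  5.400e+01  1.160e+02  1.490e+02]
 [ 5.950e-01  5.100e-02  8.700e-02  5.600e+01  1.200e+02  1.540e+02]
 [ 5.960e-01  4.900e-02  8.500e-02  5.700e+01  1.210e+02  1.540e+02]
 [ 5.960e-01  4.6
[... 3029 characters left out ...]
.180e+02]
 [ 2.670e-01 -2.000e-03  1.282e+00  1.310e+02  1.300e+02  1.270e+02]
 [ 2.670e-01 -2.000e-03  1.282e+00  6.100e+01  5.900e+01  5.500e+01]
 [ 2.670e-01 -2.000e-03  1.282e+00  5.000e+01  4.900e+01  4.600e+01]
 [ 2.670e-01 -2.000e-03  1.282e+00  7.700e+01  9.800e+01  1.460e+02]
 [ 2.670e-01 -2.000e-03  1.282e+00  1.240e+02  1.180e+02  1.170e+02]
 [ 2.670e-01 -2.000e-03  1.282e+00  1.230e+02  1.170e+02  1.160e+02]
 [ 2.670e-01 -2.000e-03  1.282e+00  1.220e+02  1.170e+02  1.160e+02]
 [ 2.670e-01 -2.000e-03  1.282e+00  1.350e+02  1.330e+02  1.310e+02]
 [ 2.670e-01 -2.000e-03  1.282e+00  1.350e+02  1.330e+02  1.310e+02]
 [ 2.670e-01 -2.000e-03  1.282e+00  1.320e+02  1.310e+02  1.290e+02]]
```

View pics/topz.png

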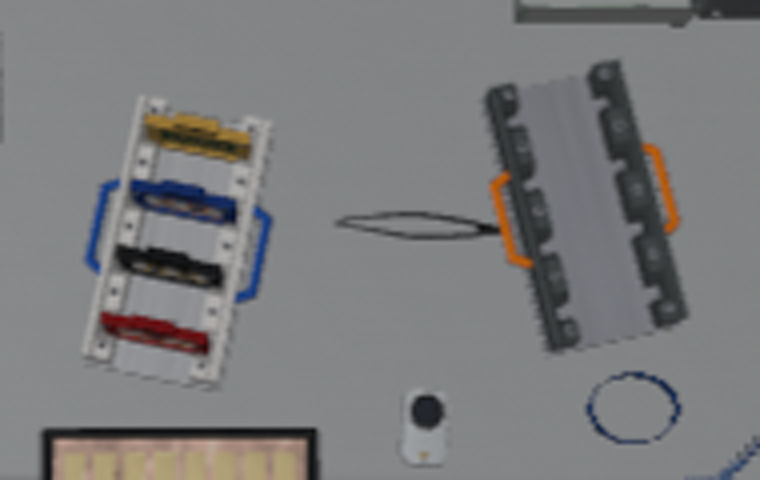

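```bash
cat > mv.py <<'E'
# usage: mv.py x y z yawdeg width nrows : prints rows from measured pose (first nrows ramp)
import sys
from h import *
def rows(x,y,z,yaw,w,n=5,tot=None):
    s=r.read_state();R0=R.from_quat(s["eef_rot"]);p0=np.array(s["ee_pos"])
    Rt=R.from_matrix(np.array([[np.cos(a:=np.radians(yaw)),np.sin(a),0],[np.sin(a),-np.cos(a),0],[0,0,-1]]).T.T if False else np.c_[[np.cos(a),np.sin(a),0],[np.sin(a),-np.cos(a),0],[0,0,-1]])
    rv=np.degrees((R0.inv()*Rt).as_rotvec());t=R0.inv().apply(np.array([x,y,z])-p0)
    print("t %.2f"%s["time"],"pos",p0.round(4),"yaw %.2f"%np.degrees(np.arctan2(*R0.as_matrix()[1::-1,0])),"F",np.round(s["ft_force"],1),"w %.4f"%s["width"])
    print("dist %.3f turn %.1f"%(np.linalg.norm(t),np.linalg.norm(rv)))
    for k in range(1,(tot or 5)+1):
        f=min(1,k/n); print(("%.1f %.1f %.1f %.4f %.4f %.4f"%(*(rv*f),*(t*f)))+f" {w};",end=" ")
    print()
if __name__=="__main__":
    a=[float(v) for v in sys.argv[1:]]; rows(*a[:5],*(a[5:6]))
E
python3 mv.py 0.50 -0.20 0.30 13.3 0.03 8.5
```

```text
Traceback (most recent call last):
  File "mv.py", line 14, in <module>
    a=[float(v) for v in sys.argv[1:]]; rows(*a[:5],*(a[5:6]))
                                        ~~~~^^^^^^^^^^^^^^^^^^
  File "mv.py", line 6, in rows
    Rt=R.from_matrix(np.array([[np.cos(a:=np.radians(yaw)),np.sin(a),0],[np.sin(a),-np.cos(a),0],[0,0,-1]]).T.T if False else np.c_[[np.cos(a),np.sin(a),0],[np.sin(a),-np.cos(a),0],[0,0,-1]])
                                                                                                                                            ^
UnboundLocalError: cannot access local variable 'a' where it is not associated with a value
```

```bash
sed -i 's/^    Rt=.*/    a=np.radians(yaw);Rt=R.from_matrix(np.c_[[np.cos(a),np.sin(a),0],[np.sin(a),-np.cos(a),0],[0,0,-1]])/' mv.py
python3 mv.py 0.50 -0.20 0.30 13.3 0.03 8.5
```

```text
t 0.15 pos [ 0.2229 -0.5836  0.2219] yaw -69.10 F [ 0.  -0.5 -1. ] w 0.0872
dist 0.480 turn 82.4
-0.0 0.0 -9.7 -0.0305 -0.0466 -0.0092 0.03; -0.0 0.0 -19.4 -0.0611 -0.0931 -0.0183 0.03; -0.0 0.0 -29.1 -0.0916 -0.1397 -0.0275 0.03; -0.0 0.0 -38.8 -0.1222 -0.1862 -0.0366 0.03; -0.0 0.0 -48.5 -0.1527 -0.2328 -0.0458 0.03;
```

Emit:
carry_out:
  increments: "0 0 -9.7 -0.030 -0.046 -0.01 0.03; 0 0 -19.4 -0.061 -0.093 -0.02 0.03; 0 0 -29.1 -0.091 -0.14 -0.03 0.03; 0 0 -38.8 -0.122 -0.186 -0.04 0.03; 0 0 -48.5 -0.152 -0.233 -0.05 0.03"
  squeeze: 20

```text
time: 0.78
ee_pos: [0.387, -0.3569, 0.2724]
eef_rot: [0.984, -0.176, -0.0, -0.0]
ft_force: [1.8, -0.4, -0.6]
width: 0.0451
```

```bash
python3 mv.py 0.50 -0.20 0.30 13.3 0.03 4.5
```

```text
t 0.78 pos [ 0.387  -0.3569  0.2724] yaw -20.29 F [ 1.8 -0.4 -0.6] w 0.0451
dist 0.195 turn 33.6
-0.0 0.0 -7.5 0.0115 -0.0414 -0.0061 0.03; -0.0 0.0 -14.9 0.0229 -0.0828 -0.0122 0.03; -0.0 0.0 -22.4 0.0344 -0.1242 -0.0184 0.03; -0.0 0.0 -29.9 0.0458 -0.1656 -0.0245 0.03; -0.0 0.0 -33.6 0.0516 -0.1863 -0.0276 0.03;
```

Emit:
carry_out:
  increments: "0 0 -8.5 0.013 -0.047 -0.007 0.03; 0 0 -17 0.026 -0.094 -0.014 0.03; 0 0 -25.4 0.039 -0.141 -0.021 0.03; 0 0 -33.6 0.0516 -0.1863 -0.0276 0.03; 0 0 -33.6 0.0516 -0.1863 -0.0276 0.03"

```text
time: 1.4
ee_pos: [0.5019, -0.1961, 0.3004]
eef_rot: [0.993, 0.12, 0.0, -0.001]
ft_force: [-0.7, -0.3, -0.0]
width: 0.0299
```

```bash
python3 - <<'E'
from h import *
s=r.read_state();print(s["time"],s["ee_pos"],s["joint_vel"].round(3))
m=r.camera_model("wrist");p,d=r.camera("wrist");cv2.imwrite("pics/w1.png",p);np.savez("w1.npz",p=p,d=d,K=m["K"],E=m["extrinsics"])
print(m["K"],m["extrinsics"].round(4))
E
```

```text
1.4 [ 0.50189979 -0.19611714  0.30036657] [ 0.043 -0.003  0.073  0.021  0.017 -0.    -0.02 ]
[[325.7512783    0.         318.1482877 ]
 [  0.         325.7512783  194.58618253]
 [  0.           0.           1.        ]] [[ 0.9712  0.2278  0.0703  0.4828]
 [ 0.2384 -0.9298 -0.2804 -0.118 ]
 [ 0.0015  0.2891 -0.9573  0.4628]
 [ 0.      0.      0.      1.    ]]
```

View pics/w1.png

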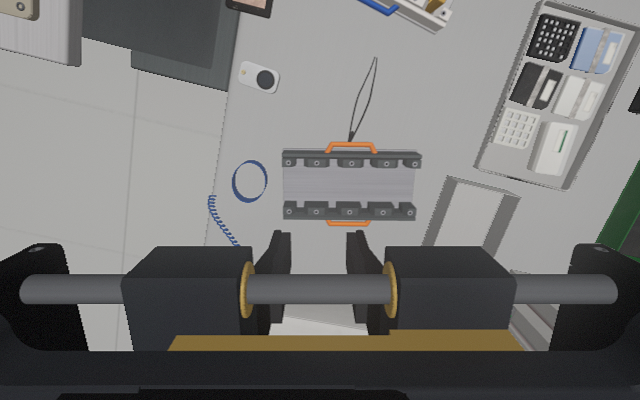

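The wrist picture shows the oven rack at about (350,185), with four slots between its dark teeth, and the tweezers end at (350,138) by its grip. Next I fit its rail tops from the depth.

```bash
cat > rk.py <<'E'
from h import *
def fit(P,roi,lo=0.034,hi=0.045):
    a,b,c,e=roi;Q=P[a:b,c:e];k=(Q[...,2]>lo)&(Q[...,2]<hi)
    k=cv2.morphologyEx(k.astype(np.uint8),cv2.MORPH_OPEN,np.ones((2,2)))>0
    q=Q[k];print("z med",np.median(q[:,2]),k.sum())
    return cv2.minAreaRect(q[:,:2].astype(np.float32)),q
E
python3 - <<'E'
from rk import *
f=np.load("w1.npz");m=dict(K=f["K"],extrinsics=f["E"]);P=pts("wrist",f["p"],f["d"],m)
print("bench z",np.median(P[110:135,260:330,2]))
rc,q=fit(P,(135,232,265,440));print(rc)
a=np.radians(rc[2] if rc[1][0]>rc[1][1] else rc[2]-90);u=np.array([np.cos(a),np.sin(a)]);v=np.array([-u[1],u[0]])
l=(q[:,:2]-rc[0])@np.c_[u,v]
print(np.percentile(l,[0,1,99,100],axis=0).round(4))
h,_=np.histogram(l[:,0],np.arange(-.1,.1001,.004));print(h)
cv2.imwrite("pics/w1z.png",cv2.resize(f["p"][135:235,265:440],None,fx=4,fy=4,interpolation=cv2.INTER_CUBIC))
E
```

```text
bench z 0.0001562527938056557
z med 0.03972125335036669 3018
((0.5649691224098206, -0.19224214553833008), (0.21928752958774567, 0.18064260482788086), 12.591991424560547)
[[-0.1096 -0.0903]
 [-0.1064 -0.089 ]
 [ 0.0878  0.0194]
 [ 0.1096  0.0903]]
[92 74 30 31 31 44 83 84 81 90 81 78 76 59 33 32 34 74 86 81 84 82 84 76
 75 34 33 36 45 78 77 81 82 78 80 65 50 34 32 38 80 79 82 60  2  6 10 25
  0  0]
```

View pics/w1z.png

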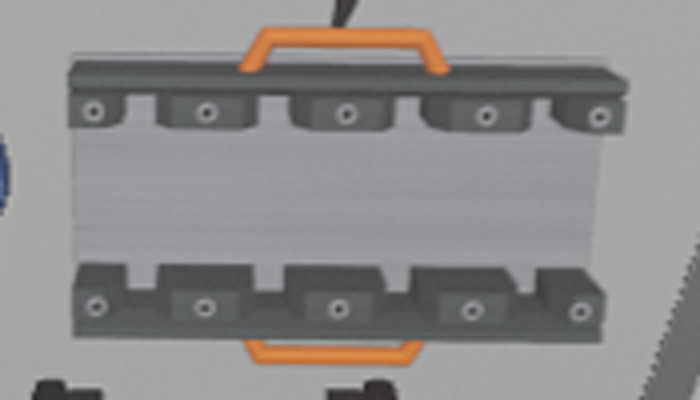

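```bash
python3 - <<'E'
from rk import *
f=np.load("w1.npz");m=dict(K=f["K"],extrinsics=f["E"]);P=pts("wrist",f["p"],f["d"],m)
T=np.array([(94,111),(207,112),(346,113),(487,116),(599,117)]);B=np.array([(96,306),(204,307),(338,308),(472,310),(580,311)])
g=lambda A:onplane(m,(A+.5)/4-.5+[265,135],0.04)
t,b=g(T),g(B);print(t.round(4),b.round(4));c=(t+b)/2;print(c.round(4),c.mean(0))
d=c[4]-c[0];print("yaw",np.degrees(np.arctan2(d[1],d[0])),np.linalg.norm(np.diff(c,axis=0),axis=1), np.linalg.norm(t-b,axis=1))
Q=P[135:232,265:440];k=((Q[...,2]>.036)&(Q[...,2]<.044)).astype(np.uint8)
n,L,st,_=cv2.connectedComponentsWithStats(k,connectivity=8)
o=[i for i in range(1,n) if st[i,4]>400];print(st[o])
for i in o: print(cv2.minAreaRect(Q[L==i][:,:2].astype(np.float32)))
E
```

```text
[[ 0.465  -0.2083  0.04  ]
 [ 0.5012 -0.1997  0.04  ]
 [ 0.5457 -0.1892  0.04  ]
 [ 0.5911 -0.1791  0.04  ]
 [ 0.6271 -0.1706  0.04  ]] [[ 0.4801 -0.2747  0.04  ]
 [ 0.5163 -0.2662  0.04  ]
 [ 0.5612 -0.2555  0.04  ]
 [ 0.6063 -0.2453  0.04  ]
 [ 0.6426 -0.2367  0.04  ]]
[[ 0.4725 -0.2415  0.04  ]
 [ 0.5087 -0.233   0.04  ]
 [ 0.5535 -0.2224  0.04  ]
 [ 0.5987 -0.2122  0.04  ]
 [ 0.6348 -0.2037  0.04  ]] [ 0.55365699 -0.22251879  0.04      ]
yaw 13.108025126136926 [0.03718284 0.04597071 0.04637466 0.03712143] [0.06809052 0.06813134 0.06816902 0.06791263 0.06794913]
[[  17   18  141   15 1203]
 [  18   71  135   15 1337]]
((0.5456150770187378, -0.18547406792640686), (0.18381348252296448, 0.018451299518346786), 13.04833984375)
((0.5626946687698364, -0.25766196846961975), (0.18417327105998993, 0.01892205886542797), 13.258959770202637)
```

```bash
python3 mv.py 0.515 0.055 0.32 -11.4 0.03 5
```

```text
t 1.45 pos [ 0.5006 -0.1986  0.2999] yaw 13.47 F [ 0.1 -0.5  0.1] w 0.0297
dist 0.255 turn 24.9
-0.0 0.0 5.0 0.0146 -0.0487 -0.0040 0.03; -0.0 0.0 9.9 0.0292 -0.0973 -0.0079 0.03; -0.0 0.0 14.9 0.0438 -0.1460 -0.0119 0.03; -0.1 0.0 19.9 0.0585 -0.1947 -0.0158 0.03; -0.1 0.0 24.9 0.0731 -0.2433 -0.0198 0.03;
```

Emit:
carry_out:
  increments: "0 0 6.2 0.018 -0.061 -0.005 0.03; 0 0 12.4 0.0365 -0.1215 -0.01 0.03; 0 0 18.6 0.055 -0.182 -0.015 0.03; 0 0 24.9 0.073 -0.243 -0.02 0.03; 0 0 24.9 0.073 -0.243 -0.02 0.03"

```text
time: 2.08
ee_pos: [0.5145, 0.0584, 0.3206]
eef_rot: [0.995, -0.098, -0.0, -0.001]
ft_force: [0.3, -0.6, -0.2]
width: 0.0298
```

```bash
python3 - <<'E'
from rk import *
r.camera("top");r.camera("top")
s=r.read_state();print(s["time"],s["ee_pos"],s["joint_vel"].round(3))
m=r.camera_model("wrist");p,d=r.camera("wrist");cv2.imwrite("pics/w2.png",p);np.savez("w2.npz",p=p,d=d,K=m["K"],E=m["extrinsics"])
P=pts("wrist",p,d,m);k=((P[...,2]>.036)&(P[...,2]<.044)).astype(np.uint8)
n,L,st,_=cv2.connectedComponentsWithStats(k,connectivity=8)
for i in range(1,n):
    if st[i,4]>200: print(st[i],cv2.minAreaRect(P[L==i][:,:2].astype(np.float32)))
k=((P[...,2]>.080)&(P[...,2]<.092)).astype(np.uint8)
n,L,st,_=cv2.connectedComponentsWithStats(k,connectivity=8)
for i in range(1,n):
    if st[i,4]>40: q=P[L==i];print(st[i],p[L==i].mean(0).round(),np.median(q[:,2]),cv2.minAreaRect(q[:,:2].astype(np.float32)))
E
```

```text
2.175 [0.51493499 0.05398617 0.31995634] [0.03  0.002 0.037 0.005 0.004 0.001 0.02 ]
[526   0   8  77 343] ((0.800234854221344, 0.14679306745529175), (0.08846110105514526, 0.006652047857642174), 89.90776062011719)
[ 258  119  139   14 1088] ((0.534883975982666, 0.09332925081253052), (0.01750624179840088, 0.18389926850795746), 78.62232971191406)
[ 261  173  132   14 1206] ((0.5204207301139832, 0.020410191267728806), (0.01879834569990635, 0.18447905778884888), 78.73733520507812)
[630 177  10  83 228] ((0.9510952234268188, -0.1284031867980957), (0.13041561841964722, 0.0050234547816216946), 89.81675720214844)
[313 304  39  22 347] ((0.4886007308959961, -0.198832705616951), (0.0658261775970459, 0.02038848213851452), 11.572213172912598)
[ 560    0   80   63 3655] [173. 176. 177.] 0.08592688696870565 ((0.8520462512969971, 0.14557835459709167), (0.06453648954629898, 0.084666408598423), 89.81282043457031)
[631  79   9  51 153] [146. 148. 150.] 0.08724356969776981 ((0.8955417275428772, 0.048924557864665985), (0.057946495711803436, 0.006590329110622406), 88.29075622558594)
[631 131   9  41 177]
[... 282 characters left out ...]
6941786), 78.16705322265625)
[343 147   7  25 166] [131.  91.  83.] 0.08598637224166333 ((0.5497669577598572, 0.05275711044669151), (0.029441427439451218, 0.007638002745807171), 79.77824401855469)
[379 147   9  25 178] [109. 157. 184.] 0.08603287207394564 ((0.5950995087623596, 0.0436483658850193), (0.02964102104306221, 0.007971325889229774), 78.1488037109375)
[269 148   8  24 164] [ 71.  72. 136.] 0.08575843555659768 ((0.45994648337364197, 0.0703253522515297), (0.02893766574561596, 0.008150240406394005), 78.64938354492188)
[  0 248   9  13  71] [ 86.  98. 103.] 0.08408484222611301 ((0.07200700044631958, 0.018003180623054504), (0.0050572981126606464, 0.014671810902655125), 19.671907424926758)
```

View pics/w2.png

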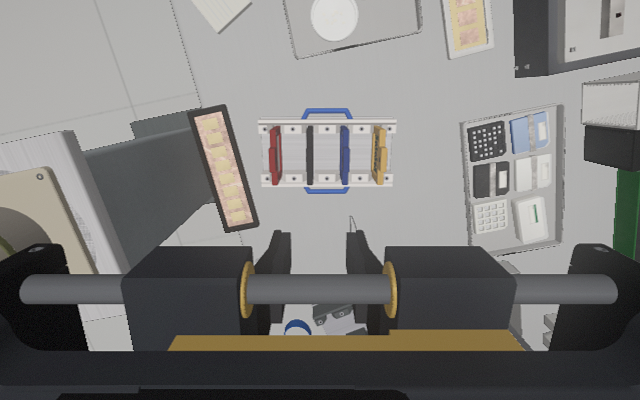

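The wrist picture shows the four frames upright in the white rack, lugs near row 158, from red at (273,160) to gold at (382,160). Lug centres from the depth are 45.9 mm apart, which fits the rack. Going above red.

```bash
python3 mv.py 0.460 0.0703 0.11 -11.3 0.03 5
```

```text
t 2.23 pos [0.515  0.0527 0.3198] yaw -11.54 F [-0.1 -0.  -0.4] w 0.0304
dist 0.218 turn 0.2
-0.0 0.0 -0.0 -0.0114 -0.0013 0.0420 0.03; -0.0 0.0 -0.1 -0.0229 -0.0025 0.0839 0.03; -0.0 0.0 -0.1 -0.0343 -0.0038 0.1259 0.03; -0.0 0.1 -0.2 -0.0457 -0.0050 0.1679 0.03; -0.0 0.1 -0.2 -0.0572 -0.0063 0.2099 0.03;
```

Emit:
carry_out:
  increments: "0 0 -0.2 -0.029 -0.003 0.05 0.03; 0 0 -0.2 -0.0572 -0.0063 0.1 0.03; 0 0 -0.2 -0.0572 -0.0063 0.155 0.03; 0 0 -0.2 -0.0572 -0.0063 0.21 0.03; 0 0 -0.2 -0.0572 -0.0063 0.21 0.03"

```text
time: 2.85
ee_pos: [0.4574, 0.0678, 0.1069]
eef_rot: [0.995, -0.1, -0.004, 0.0]
ft_force: [0.7, -0.5, 0.7]
width: 0.0298
```

```bash
python3 mv.py 0.460 0.0703 0.06 -11.3 0.03 2
```

```text
t 2.85 pos [0.4574 0.0678 0.1069] yaw -11.50 F [ 0.7 -0.5  0.7] w 0.0298
dist 0.047 turn 0.5
0.0 0.2 -0.1 0.0012 -0.0015 0.0235 0.03; 0.1 0.5 -0.2 0.0024 -0.0031 0.0469 0.03; 0.1 0.5 -0.2 0.0024 -0.0031 0.0469 0.03; 0.1 0.5 -0.2 0.0024 -0.0031 0.0469 0.03; 0.1 0.5 -0.2 0.0024 -0.0031 0.0469 0.03;
```

Emit:
carry_out:
  increments: "0 0.5 -0.2 0.0024 -0.0031 0.015 0.03; 0 0.5 -0.2 0.0024 -0.0031 0.03 0.03; 0 0.5 -0.2 0.0024 -0.0031 0.047 0.03; 0 0.5 -0.2 0.0024 -0.0031 0.047 0.03; 0 0.5 -0.2 0.0024 -0.0031 0.047 0.03"

```text
time: 3.48
ee_pos: [0.4602, 0.0705, 0.0602]
eef_rot: [0.995, -0.098, 0.0, 0.001]
ft_force: [-0.5, 0.7, 0.9]
width: 0.03
```

```bash
python3 mv.py 0.460 0.0703 0.06 -11.3 0.03 2
```

```text
t 3.48 pos [0.4602 0.0705 0.0602] yaw -11.28 F [-0.5  0.7  0.9] w 0.0300
dist 0.000 turn 0.1
0.0 -0.0 0.0 -0.0001 0.0001 0.0001 0.03; 0.1 -0.0 0.0 -0.0002 0.0003 0.0002 0.03; 0.1 -0.0 0.0 -0.0002 0.0003 0.0002 0.03; 0.1 -0.0 0.0 -0.0002 0.0003 0.0002 0.03; 0.1 -0.0 0.0 -0.0002 0.0003 0.0002 0.03;
```

Close the fingers.

Emit:
carry_out:
  increments: "0 0 0 0 0 0 0.002; 0 0 0 0 0 0 0.002; 0 0 0 0 0 0 0.002; 0 0 0 0 0 0 0.002; 0 0 0 0 0 0 0.002"
  squeeze: 30

```text
time: 4.1
ee_pos: [0.4603, 0.0705, 0.0604]
eef_rot: [0.995, -0.098, 0.0, 0.001]
ft_force: [-0.0, -0.5, 2.9]
width: 0.0076
```

Emit:
carry_out:
  increments: "0 0 0 0 0 -0.015 0.002; 0 0 0 0 0 -0.04 0.002; 0 0 0 0 0 -0.075 0.002; 0 0 0 0 0 -0.11 0.002; 0 0 0 0 0 -0.12 0.002"

```text
time: 4.72
ee_pos: [0.4613, 0.0711, 0.183]
eef_rot: [0.995, -0.098, 0.002, 0.001]
ft_force: [0.9, -0.4, -2.0]
width: 0.0077
```

```bash
python3 mv.py 0.6212 -0.2063 0.17 13.15 0.002 8; python3 - <<'E'
from h import *
p,d=r.camera("wrist");cv2.imwrite("pics/w3.png",p)
E
```

```text
t 4.72 pos [0.4613 0.0711 0.183 ] yaw -11.27 F [ 0.9 -0.4 -2. ] w 0.0077
dist 0.320 turn 24.4
0.0 -0.0 -3.1 0.0264 0.0301 0.0018 0.002; 0.0 -0.1 -6.1 0.0527 0.0602 0.0035 0.002; 0.0 -0.1 -9.2 0.0791 0.0903 0.0053 0.002; 0.1 -0.1 -12.2 0.1055 0.1204 0.0071 0.002; 0.1 -0.2 -15.3 0.1319 0.1505 0.0089 0.002;
```

View pics/w3.png

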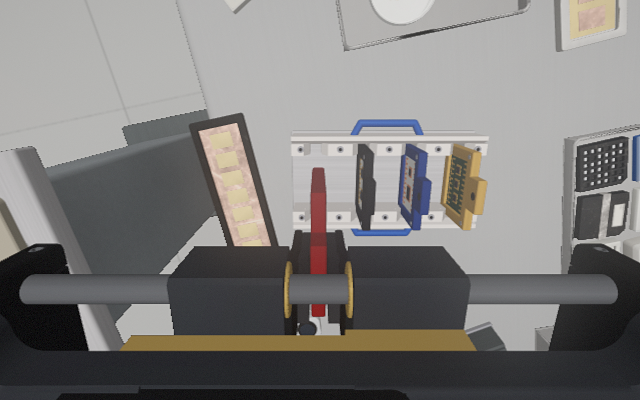

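The wrist picture shows the red frame gripped straight at (318,240), lifted clear. The other three frames are undisturbed.

Emit:
carry_out:
  increments: "0 0 -2 0.018 0.02 0.001 0.002; 0 0 -6 0.053 0.06 0.003 0.002; 0 0 -10 0.088 0.1 0.006 0.002; 0 0 -14 0.123 0.14 0.008 0.002; 0 -0.2 -18 0.155 0.177 0.01 0.002"

```text
time: 5.4
ee_pos: [0.5787, -0.1347, 0.1723]
eef_rot: [0.998, 0.06, -0.001, 0.001]
ft_force: [-0.2, 0.1, 0.1]
width: 0.0076
```

```bash
python3 mv.py 0.6212 -0.2063 0.16 13.15 0.002 2.5
```

```text
t 5.40 pos [ 0.5787 -0.1347  0.1723] yaw 6.83 F [-0.2  0.1  0.1] w 0.0076
dist 0.084 turn 6.3
0.0 0.0 -2.5 0.0135 0.0305 0.0049 0.002; 0.1 0.1 -5.1 0.0270 0.0609 0.0099 0.002; 0.1 0.1 -6.3 0.0337 0.0762 0.0124 0.002; 0.1 0.1 -6.3 0.0337 0.0762 0.0124 0.002; 0.1 0.1 -6.3 0.0337 0.0762 0.0124 0.002;
```

Emit:
carry_out:
  increments: "0 0 -2.5 0.0135 0.0305 0.005 0.002; 0 0 -5 0.027 0.061 0.01 0.002; 0 0 -6.3 0.0337 0.0762 0.012 0.002; 0 0 -6.3 0.0337 0.0762 0.04 0.002; 0 0 -6.3 0.0337 0.0762 0.05 0.002"

```text
time: 6.02
ee_pos: [0.6201, -0.2053, 0.1203]
eef_rot: [0.993, 0.115, -0.002, -0.0]
ft_force: [0.1, 0.1, -0.3]
width: 0.008
```

```bash
python3 mv.py 0.6212 -0.2063 0.10 13.15 0.002 2.5;python3 - <<'E'
from h import *
r.camera("top")
m=r.camera_model("wrist");p,d=r.camera("wrist");cv2.imwrite("pics/w4.png",p);np.savez("w4.npz",p=p,d=d,K=m["K"],E=m["extrinsics"])
p,d=r.camera("top");cv2.imwrite("pics/t4.png",cv2.resize(p[140:260,340:480],None,fx=5,fy=5,interpolation=cv2.INTER_CUBIC))
E
python3 mv.py 0.6212 -0.2063 0.10 13.15 0.002 2.5
```

```text
t 6.03 pos [ 0.6201 -0.2053  0.1203] yaw 13.18 F [ 0.1  0.1 -0.3] w 0.0080
dist 0.020 turn 0.3
-0.0 0.1 0.0 0.0004 0.0005 0.0081 0.002; -0.1 0.2 0.0 0.0008 0.0010 0.0162 0.002; -0.1 0.2 0.0 0.0010 0.0013 0.0203 0.002; -0.1 0.2 0.0 0.0010 0.0013 0.0203 0.002; -0.1 0.2 0.0 0.0010 0.0013 0.0203 0.002; 
t 6.17 pos [ 0.621  -0.2056  0.1224] yaw 13.18 F [ 0.2 -0.6 -1.6] w 0.0074
dist 0.022 turn 0.1
0.0 0.1 0.0 0.0001 0.0003 0.0090 0.002; 0.0 0.1 0.0 0.0001 0.0006 0.0179 0.002; 0.0 0.1 0.0 0.0001 0.0007 0.0224 0.002; 0.0 0.1 0.0 0.0001 0.0007 0.0224 0.002; 0.0 0.1 0.0 0.0001 0.0007 0.0224 0.002;
```

View pics/w4.png

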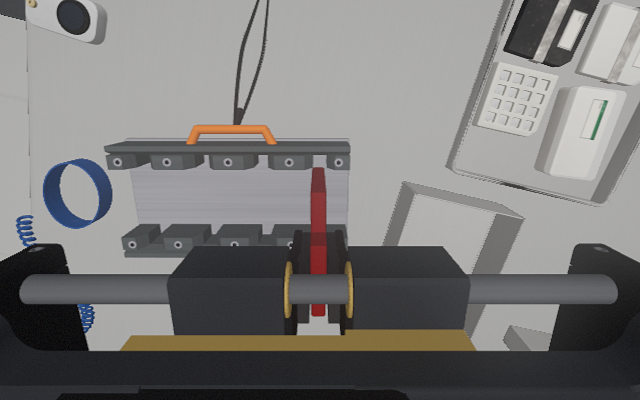

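View pics/t4.png

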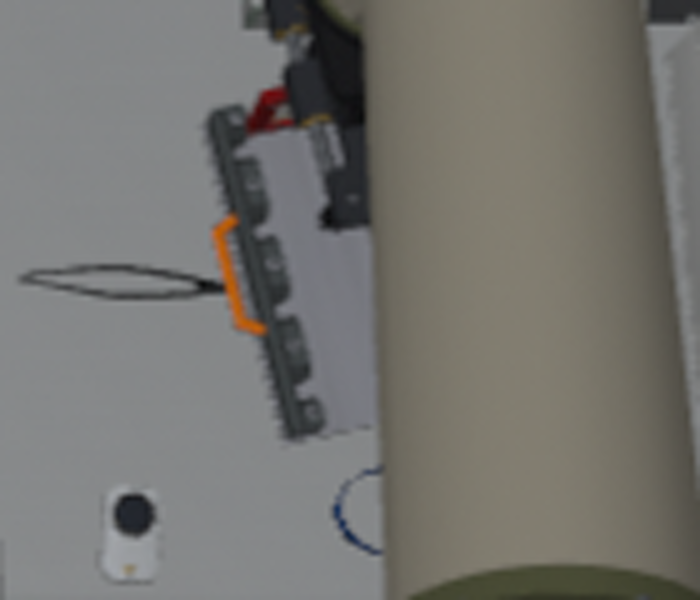

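```bash
python3 - <<'E'
from rk import *
f=np.load("w4.npz");m=dict(K=f["K"],extrinsics=f["E"]);p=f["p"];P=pts("wrist",p,f["d"],m)
k=((P[...,2]>.036)&(P[...,2]<.044)).astype(np.uint8)
n,L,st,_=cv2.connectedComponentsWithStats(k,connectivity=8)
for i in range(1,n):
    if st[i,4]>300: print(st[i],cv2.minAreaRect(P[L==i][:,:2].astype(np.float32)))
g=cv2.cvtColor(p,cv2.COLOR_BGR2GRAY)
print(onplane(m,np.array([(338,162),(289,162),(228,162),(168,162),(117,162)]),.04).round(4))
red=(p[...,2]>90)&(p[...,1]<70)&(p[...,0]<70);red[:160]=0;red[230:]=0
q=P[red];q=q[q[:,2]>.12]
c=np.array([.554,-.222]);a=np.radians(13.15);M=np.c_[[np.cos(a),np.sin(a)],[-np.sin(a),np.cos(a)]]
l=(q[:,:2]-c)@M;print(np.percentile(q[:,2],[1,50,99]),np.percentile(l,[2,50,98],axis=0).round(4))
cv2.imwrite("pics/w4z.png",cv2.resize(p[120:270,90:380],None,fx=2.7,fy=2.7,interpolation=cv2.INTER_CUBIC))
E
```

```text
[ 104  145  247   25 2764] ((0.5451798439025879, -0.18552929162979126), (0.18443386256694794, 0.018437659367918968), 13.350255012512207)
[211 154  39  16 555] ((0.5466945767402649, -0.18882137537002563), (0.029276613146066666, 0.011342022567987442), 13.579970359802246)
[270 154  40  16 554] ((0.5911397933959961, -0.1783534288406372), (0.029676344245672226, 0.01123433094471693), 13.006609916687012)
[396 192 130  82 781] ((0.7365335822105408, -0.2054881751537323), (0.0527939647436142, 0.09278804808855057), 89.76879119873047)
[ 121  235   79   23 1282] ((0.5023796558380127, -0.27166950702667236), (0.061959970742464066, 0.019100552424788475), 13.080450057983398)
[218 235  38  11 353] ((0.5618752241134644, -0.2527068257331848), (0.029903283342719078, 0.009716955944895744), 13.349936485290527)
[[ 0.627  -0.1698  0.04  ]
 [ 0.591  -0.1783  0.04  ]
 [ 0.5462 -0.1889  0.04  ]
 [ 0.502  -0.1993  0.04  ]
 [ 0.4644 -0.2081  0.04  ]]
[0.12077342 0.12938167 0.13106431] [[0.0647 0.0175]
 [0.0683 0.0285]
 [0.0718 0.037 ]]
```

The held red frame measures 0.7 mm from the slot centre along the rack and about 1 mm across it. That is inside the funnel, so I lower it.

Emit:
carry_out:
  increments: "0 0.1 0 0.0005 0.0005 0.015 0.002; 0 0.1 0 0.0005 0.0005 0.028 0.002; 0 0.1 0 0.0005 0.0005 0.04 0.002; 0 0.1 0 0.0005 0.0005 0.052 0.002; 0 0.1 0 0.0005 0.0005 0.052 0.002"

```text
time: 6.8
ee_pos: [0.6207, -0.2058, 0.069]
eef_rot: [0.993, 0.115, -0.001, -0.0]
ft_force: [-0.5, 0.3, -1.1]
width: 0.0072
```

```bash
python3 mv.py 0.6212 -0.2063 0.0600 13.15 0.002 2.5
```

```text
t 6.80 pos [ 0.6207 -0.2058  0.069 ] yaw 13.18 F [-0.5  0.3 -1.1] w 0.0072
dist 0.009 turn 0.1
-0.0 0.1 0.0 0.0002 0.0002 0.0036 0.002; -0.0 0.1 0.0 0.0003 0.0004 0.0072 0.002; -0.0 0.1 0.0 0.0004 0.0006 0.0090 0.002; -0.0 0.1 0.0 0.0004 0.0006 0.0090 0.002; -0.0 0.1 0.0 0.0004 0.0006 0.0090 0.002;
```

Sliding freely; going the last 9 mm.

Emit:
carry_out:
  increments: "0 0 0 0.0002 0.0002 0.004 0.002; 0 0 0 0.0002 0.0002 0.007 0.002; 0 0 0 0.0002 0.0002 0.0088 0.002; 0 0 0 0.0002 0.0002 0.0092 0.002; 0 0 0 0.0002 0.0002 0.0092 0.002"

```text
time: 7.42
ee_pos: [0.6212, -0.2059, 0.0604]
eef_rot: [0.993, 0.115, -0.001, -0.0]
ft_force: [-2.1, 1.8, 5.4]
width: 0.0079
```

```bash
python3 mv.py 0.6212 -0.2063 0.0595 13.15 0.002 2.5
```

```text
t 7.42 pos [ 0.6212 -0.2059  0.0604] yaw 13.20 F [-2.1  1.8  5.4] w 0.0079
dist 0.001 turn 0.1
-0.0 0.0 0.0 -0.0000 0.0002 0.0004 0.002; -0.0 0.1 0.0 -0.0001 0.0003 0.0007 0.002; -0.0 0.1 0.0 -0.0001 0.0004 0.0009 0.002; -0.0 0.1 0.0 -0.0001 0.0004 0.0009 0.002; -0.0 0.1 0.0 -0.0001 0.0004 0.0009 0.002;
```

Z equals the seated grasp height (0.0604) and there is about 5 N of upward force, so it is on the floor. Releasing, then lifting.

Emit:
carry_out:
  increments: "0 0 0 0 0 0 0.03; 0 0 0 0 0 0 0.03; 0 0 0 0 0 0 0.03; 0 0 0 0 0 -0.02 0.03; 0 0 0 0 0 -0.06 0.03"

```text
time: 8.05
ee_pos: [0.6205, -0.2057, 0.1209]
eef_rot: [0.993, 0.115, -0.002, -0.001]
ft_force: [0.5, -0.0, -0.2]
width: 0.0291
```

```bash
python3 mv.py 0.5049 0.0617 0.15 -11.3 0.03 7;python3 - <<'E'
from h import *
m=r.camera_model("wrist");p,d=r.camera("wrist");cv2.imwrite("pics/w5.png",p)
E
```

```text
t 8.05 pos [ 0.6205 -0.2057  0.1209] yaw 13.20 F [ 0.5 -0.  -0.2] w 0.0291
dist 0.293 turn 24.5
-0.0 0.0 3.5 -0.0074 -0.0410 -0.0041 0.03; -0.0 0.1 7.0 -0.0147 -0.0819 -0.0081 0.03; -0.0 0.1 10.5 -0.0221 -0.1229 -0.0122 0.03; -0.0 0.1 14.0 -0.0295 -0.1639 -0.0163 0.03; -0.0 0.2 17.5 -0.0369 -0.2048 -0.0203 0.03;
```

View pics/w5.png

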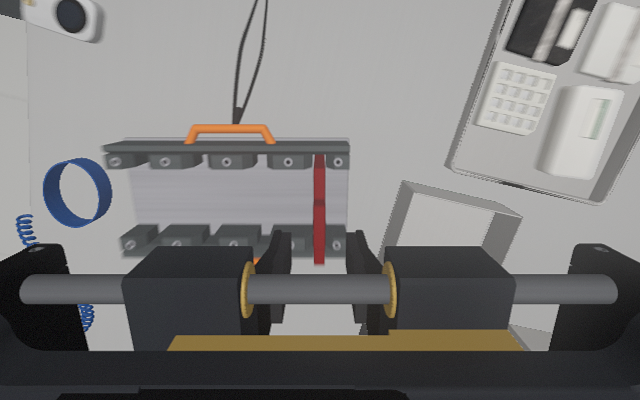

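Red sits upright in the farthest oven slot at (319,205). Now to black.

Emit:
carry_out:
  increments: "0 0 4.5 -0.0095 -0.053 -0.006 0.03; 0 0 9.3 -0.02 -0.109 -0.012 0.03; 0 0 14.3 -0.03 -0.168 -0.018 0.03; 0 0 19.3 -0.041 -0.227 -0.024 0.03; 0 0 24.5 -0.0516 -0.2867 -0.029 0.03"

```text
time: 8.72
ee_pos: [0.5075, 0.0631, 0.1579]
eef_rot: [0.995, -0.1, 0.004, 0.001]
ft_force: [0.3, 0.7, 0.1]
width: 0.0303
```

```bash
python3 mv.py 0.5049 0.0617 0.1 -11.3 0.03 1
```

```text
t 8.72 pos [0.5075 0.0631 0.1579] yaw -11.46 F [0.3 0.7 0.1] w 0.0303
dist 0.058 turn 0.5
0.0 -0.4 -0.2 -0.0027 0.0018 0.0579 0.03; 0.0 -0.4 -0.2 -0.0027 0.0018 0.0579 0.03; 0.0 -0.4 -0.2 -0.0027 0.0018 0.0579 0.03; 0.0 -0.4 -0.2 -0.0027 0.0018 0.0579 0.03; 0.0 -0.4 -0.2 -0.0027 0.0018 0.0579 0.03;
```

Emit:
carry_out:
  increments: "0 -0.4 -0.2 -0.0027 0.0018 0.02 0.03; 0 -0.4 -0.2 -0.0027 0.0018 0.05 0.03; 0 -0.4 -0.2 -0.0027 0.0018 0.08 0.03; 0 -0.4 -0.2 -0.0027 0.0018 0.0975 0.03; 0 -0.4 -0.2 -0.0027 0.0018 0.0975 0.03"

```text
time: 9.35
ee_pos: [0.5048, 0.0612, 0.0598]
eef_rot: [0.995, -0.098, -0.001, 0.0]
ft_force: [-0.5, -0.5, 0.2]
width: 0.0301
```

```bash
python3 mv.py 0.5049 0.0617 0.06 -11.3 0.03 1
```

```text
t 9.35 pos [0.5048 0.0612 0.0598] yaw -11.28 F [-0.5 -0.5  0.2] w 0.0301
dist 0.001 turn 0.1
0.1 0.1 0.0 0.0000 -0.0005 -0.0002 0.03; 0.1 0.1 0.0 0.0000 -0.0005 -0.0002 0.03; 0.1 0.1 0.0 0.0000 -0.0005 -0.0002 0.03; 0.1 0.1 0.0 0.0000 -0.0005 -0.0002 0.03; 0.1 0.1 0.0 0.0000 -0.0005 -0.0002 0.03;
```

Emit:
carry_out:
  increments: "0 0 0 0 -0.0003 0 0.002; 0 0 0 0 -0.0003 0 0.002; 0 0 0 0 -0.0003 0 0.002; 0 0 0 0 -0.0003 0 0.002; 0 0 0 0 -0.0003 0 0.002"

```text
time: 9.98
ee_pos: [0.5054, 0.0615, 0.0604]
eef_rot: [0.995, -0.098, -0.0, 0.0]
ft_force: [-0.1, -0.8, 5.5]
width: 0.0078
```

Emit:
carry_out:
  increments: "0 0 0 0 0 -0.015 0.002; 0 0 0 0 0 -0.04 0.002; 0 0 0 0 0 -0.075 0.002; 0 0 0 0 0 -0.11 0.002; 0 0 0 0 0 -0.12 0.002"

```text
time: 10.6
ee_pos: [0.5063, 0.062, 0.1829]
eef_rot: [0.995, -0.098, 0.002, 0.0]
ft_force: [-0.1, 0.4, -0.1]
width: 0.008
```

```bash
python3 mv.py 0.5764 -0.2168 0.17 13.15 0.002 7
```

```text
t 10.60 pos [0.5063 0.062  0.1829] yaw -11.27 F [-0.1  0.4 -0.1] w 0.0080
dist 0.288 turn 24.4
0.0 -0.0 -3.5 0.0176 0.0371 0.0019 0.002; 0.0 -0.1 -7.0 0.0352 0.0742 0.0038 0.002; 0.0 -0.1 -10.5 0.0528 0.1113 0.0058 0.002; 0.0 -0.1 -14.0 0.0704 0.1484 0.0077 0.002; 0.0 -0.1 -17.4 0.0880 0.1855 0.0096 0.002;
```

Emit:
carry_out:
  increments: "0 0 -2 0.01 0.021 0.001 0.002; 0 0 -6 0.03 0.064 0.003 0.002; 0 0 -10 0.051 0.107 0.006 0.002; 0 0 -14 0.071 0.15 0.008 0.002; 0 -0.2 -18 0.091 0.191 0.01 0.002"

```text
time: 11.22
ee_pos: [0.5579, -0.1447, 0.1726]
eef_rot: [0.998, 0.06, -0.001, 0.0]
ft_force: [0.3, -0.0, -0.4]
width: 0.0075
```

```bash
python3 mv.py 0.5764 -0.2165 0.17 13.15 0.002 2.5
```

```text
t 11.22 pos [ 0.5579 -0.1447  0.1726] yaw 6.86 F [ 0.3 -0.  -0.4] w 0.0075
dist 0.074 turn 6.3
0.0 0.0 -2.5 0.0039 0.0294 0.0010 0.002; 0.0 0.1 -5.0 0.0078 0.0588 0.0021 0.002; 0.0 0.1 -6.3 0.0098 0.0735 0.0026 0.002; 0.0 0.1 -6.3 0.0098 0.0735 0.0026 0.002; 0.0 0.1 -6.3 0.0098 0.0735 0.0026 0.002;
```

Emit:
carry_out:
  increments: "0 0 -2.5 0.004 0.0294 0.001 0.002; 0 0 -5 0.008 0.059 0.002 0.002; 0 0 -6.3 0.0098 0.0735 0.003 0.002; 0 0 -6.3 0.0098 0.0735 0.025 0.002; 0 0 -6.3 0.0098 0.0735 0.05 0.002"

```text
time: 11.85
ee_pos: [0.576, -0.2166, 0.1213]
eef_rot: [0.993, 0.114, -0.001, -0.0]
ft_force: [0.1, 0.3, -1.2]
width: 0.0074
```

```bash
python3 mv.py 0.5764 -0.2165 0.07 13.15 0.002 3; cat > chk.py <<'E'
import sys
from h import *
n=sys.argv[1]
m=r.camera_model("wrist");p,d=r.camera("wrist");cv2.imwrite(f"pics/{n}.png",p)
P=pts("wrist",p,d,m);z=r.read_state()["ee_pos"][2]
c=np.array([.554,-.222]);a=np.radians(13.15);M=np.c_[[np.cos(a),np.sin(a)],[-np.sin(a),np.cos(a)]]
k=abs(P[...,2]-(z+.010))<.004; k[:150]=0;k[232:]=0;k[:,:305]=0;k[:,335:]=0
q=P[k];l=(q[:,:2]-c)@M;print(k.sum(),np.percentile(l,[2,50,98],axis=0).round(4))
E
python3 chk.py w6
```

```text
t 11.85 pos [ 0.576  -0.2166  0.1213] yaw 13.14 F [ 0.1  0.3 -1.2] w 0.0074
dist 0.051 turn 0.1
-0.0 0.0 -0.0 0.0002 0.0000 0.0171 0.002; -0.0 0.1 -0.0 0.0004 0.0000 0.0342 0.002; -0.0 0.1 -0.0 0.0005 0.0000 0.0513 0.002; -0.0 0.1 -0.0 0.0005 0.0000 0.0513 0.002; -0.0 0.1 -0.0 0.0005 0.0000 0.0513 0.002; 
585 [[0.0194 0.0153]
 [0.0234 0.0269]
 [0.027  0.036 ]]
```

View pics/w6.png

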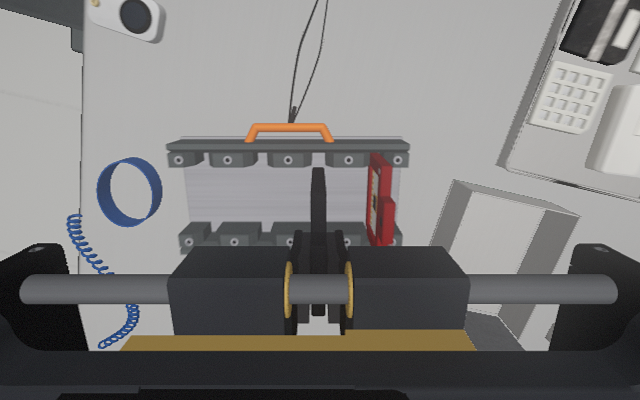

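The black frame at (318,200) is over its slot, with its centre at rack x 23.4 mm and its edge at y 36 mm. Red is still seated at (380,200).

Emit:
carry_out:
  increments: "0 0 0 0.0002 0 0.015 0.002; 0 0 0 0.0002 0 0.028 0.002; 0 0 0 0.0002 0 0.04 0.002; 0 0 0 0.0002 0 0.052 0.002; 0 0 0 0.0002 0 0.052 0.002"

```text
time: 12.52
ee_pos: [0.5742, -0.2154, 0.0648]
eef_rot: [0.993, 0.115, -0.003, -0.001]
ft_force: [3.3, 0.6, -2.1]
width: 0.0075
```

```bash
python3 mv.py 0.5764 -0.2168 0.0600 13.15 0.002 2.5
```

```text
t 12.53 pos [ 0.5742 -0.2154  0.0648] yaw 13.18 F [ 3.3  0.6 -2.1] w 0.0075
dist 0.005 turn 0.4
-0.1 0.1 0.0 0.0008 0.0007 0.0019 0.002; -0.2 0.3 0.0 0.0015 0.0015 0.0039 0.002; -0.2 0.3 0.0 0.0019 0.0018 0.0048 0.002; -0.2 0.3 0.0 0.0019 0.0018 0.0048 0.002; -0.2 0.3 0.0 0.0019 0.0018 0.0048 0.002;
```

Emit:
carry_out:
  increments: "0 0.2 0 0.001 0.001 0.001 0.002; 0 0.2 0 0.0015 0.001 0.003 0.002; 0 0.2 0 0.0017 0.001 0.0047 0.002; 0 0.2 0 0.0017 0.001 0.005 0.002; 0 0.2 0 0.0017 0.001 0.005 0.002"

```text
time: 13.15
ee_pos: [0.5762, -0.216, 0.0604]
eef_rot: [0.993, 0.115, -0.001, -0.002]
ft_force: [-2.2, 1.6, 6.0]
width: 0.0079
```

```bash
python3 mv.py 0.5764 -0.2168 0.0600 13.15 0.002 2.5
```

```text
t 13.15 pos [ 0.5762 -0.216   0.0604] yaw 13.18 F [-2.2  1.6  6. ] w 0.0079
dist 0.001 turn 0.2
-0.1 0.1 0.0 0.0000 0.0003 0.0002 0.002; -0.2 0.1 0.0 0.0000 0.0006 0.0004 0.002; -0.2 0.1 0.0 0.0001 0.0008 0.0004 0.002; -0.2 0.1 0.0 0.0001 0.0008 0.0004 0.002; -0.2 0.1 0.0 0.0001 0.0008 0.0004 0.002;
```

Seated (6 N from the floor, z at the seated height). Release and lift.

Emit:
carry_out:
  increments: "0 0 0 0 0 0 0.03; 0 0 0 0 0 0 0.03; 0 0 0 0 0 0 0.03; 0 0 0 0 0 -0.02 0.03; 0 0 0 0 0 -0.06 0.03"

```text
time: 13.78
ee_pos: [0.5756, -0.2159, 0.1209]
eef_rot: [0.993, 0.115, -0.002, -0.002]
ft_force: [0.8, 0.3, 0.1]
width: 0.0295
```

```bash
python3 mv.py 0.5498 0.0528 0.155 -11.3 0.03 5; python3 chk.py w7
```

```text
t 13.78 pos [ 0.5756 -0.2159  0.1209] yaw 13.19 F [0.8 0.3 0.1] w 0.0295
dist 0.272 turn 24.5
-0.0 0.1 4.9 0.0072 -0.0535 -0.0066 0.03; -0.1 0.1 9.8 0.0144 -0.1071 -0.0132 0.03; -0.1 0.2 14.7 0.0217 -0.1606 -0.0197 0.03; -0.2 0.2 19.6 0.0289 -0.2141 -0.0263 0.03; -0.2 0.3 24.5 0.0361 -0.2677 -0.0329 0.03; Traceback (most recent call last):
  File "chk.py", line 8, in <module>
    q=P[k];l=(q[:,:2]-c)@M;print(k.sum(),np.percentile(l,[2,50,98],axis=0).round(4))
                                         ~~~~~~~~~~~~~^^^^^^^^^^^^^^^^^^^^
    return _quantile_unchecked(
        a, q, axis, out, overwrite_input, method, keepdims, weights)
    return _ureduce(a,
                    func=_quantile_ureduce_func,
    ...<5 lines>...
                    overwrite_input=overwrite_input,
                    method=method)
    r = func(a, **kwargs)
    result = _quantile(arr,
                       quantiles=q,
    ...<2 lines>...
                       out=out,
                       weights=wgt)
    slices_having_nans = np.isnan(arr[-1, ...])
                                  ~~~^^^^^^^^^
IndexError: index -1 is out of bounds for axis 0 with size 0
```

View pics/w7.png

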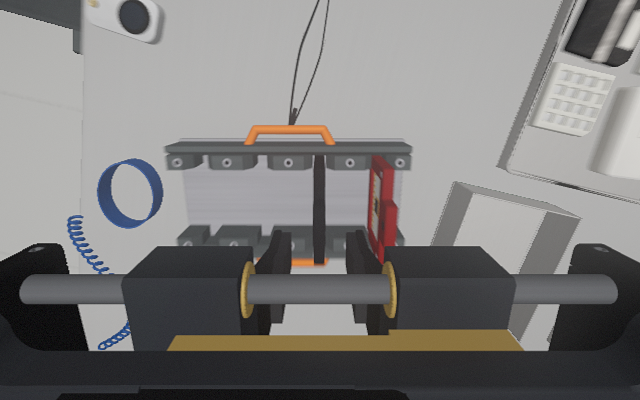

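Black is seated in its slot at (319,205), next to red. Now blue. (The check script only failed because the gripper is empty.)

Emit:
carry_out:
  increments: "0 0 4.9 0.007 -0.0535 -0.007 0.03; 0 0 9.8 0.0144 -0.107 -0.014 0.03; 0 0 14.7 0.0217 -0.1606 -0.021 0.03; 0 0 19.6 0.029 -0.214 -0.027 0.03; -0.2 0.3 24.5 0.036 -0.2677 -0.033 0.03"

```text
time: 14.45
ee_pos: [0.5527, 0.054, 0.1628]
eef_rot: [0.995, -0.1, 0.005, 0.001]
ft_force: [0.9, -0.2, -0.7]
width: 0.0298
```

```bash
python3 mv.py 0.5498 0.0528 0.06 -11.3 0.03 1
```

```text
t 14.45 pos [0.5527 0.054  0.1628] yaw -11.48 F [ 0.9 -0.2 -0.7] w 0.0298
dist 0.103 turn 0.7
0.0 -0.6 -0.2 -0.0038 0.0017 0.1027 0.03; 0.0 -0.6 -0.2 -0.0038 0.0017 0.1027 0.03; 0.0 -0.6 -0.2 -0.0038 0.0017 0.1027 0.03; 0.0 -0.6 -0.2 -0.0038 0.0017 0.1027 0.03; 0.0 -0.6 -0.2 -0.0038 0.0017 0.1027 0.03;
```

Emit:
carry_out:
  increments: "0 -0.6 -0.2 -0.0036 0.0017 0.02 0.03; 0 -0.6 -0.2 -0.0036 0.0017 0.05 0.03; 0 -0.6 -0.2 -0.0036 0.0017 0.082 0.03; 0 -0.6 -0.2 -0.0036 0.0017 0.1025 0.03; 0 -0.6 -0.2 -0.0036 0.0017 0.1025 0.03"

```text
time: 15.08
ee_pos: [0.5491, 0.0517, 0.0593]
eef_rot: [0.995, -0.098, -0.001, 0.001]
ft_force: [0.2, -0.8, 0.7]
width: 0.0302
```

```bash
python3 mv.py 0.5498 0.0528 0.06 -11.3 0.03 1
```

```text
t 15.07 pos [0.5491 0.0517 0.0593] yaw -11.30 F [ 0.2 -0.8  0.7] w 0.0302
dist 0.001 turn 0.1
0.1 0.1 -0.0 0.0004 -0.0012 -0.0007 0.03; 0.1 0.1 -0.0 0.0004 -0.0012 -0.0007 0.03; 0.1 0.1 -0.0 0.0004 -0.0012 -0.0007 0.03; 0.1 0.1 -0.0 0.0004 -0.0012 -0.0007 0.03; 0.1 0.1 -0.0 0.0004 -0.0012 -0.0007 0.03;
```

Emit:
carry_out:
  increments: "0 0 0 0.0004 -0.001 -0.0005 0.028; 0 0 0 0.0004 -0.001 -0.0005 0.002; 0 0 0 0.0004 -0.001 -0.0005 0.002; 0 0 0 0.0004 -0.001 -0.0005 0.002; 0 0 0 0.0004 -0.001 -0.0005 0.002"

```text
time: 15.7
ee_pos: [0.55, 0.0526, 0.0602]
eef_rot: [0.995, -0.098, -0.001, 0.001]
ft_force: [-0.6, -0.1, 4.2]
width: 0.0078
```

Emit:
carry_out:
  increments: "0 0 0 0 0 -0.01 0.002; 0 0 0 0 0 -0.035 0.002; 0 0 0 0 0 -0.075 0.002; 0 0 0 0 0 -0.11 0.002; 0 0 0 0 0 -0.12 0.002"

```text
time: 16.32
ee_pos: [0.5512, 0.0531, 0.1828]
eef_rot: [0.995, -0.098, 0.001, 0.001]
ft_force: [-0.3, 0.1, -1.1]
width: 0.0077
```

```bash
python3 mv.py 0.5316 -0.2270 0.17 13.15 0.002 7
```

```text
t 16.32 pos [0.5512 0.0531 0.1828] yaw -11.29 F [-0.3  0.1 -1.1] w 0.0077
dist 0.281 turn 24.4
0.0 -0.0 -3.5 0.0051 0.0398 0.0019 0.002; 0.0 -0.0 -7.0 0.0102 0.0796 0.0037 0.002; 0.0 -0.1 -10.5 0.0153 0.1194 0.0056 0.002; 0.0 -0.1 -14.0 0.0204 0.1592 0.0075 0.002; 0.1 -0.1 -17.5 0.0255 0.1990 0.0093 0.002;
```

Emit:
carry_out:
  increments: "0 0 -2 0.003 0.023 0.001 0.002; 0 0 -6 0.009 0.068 0.003 0.002; 0 0 -10 0.0146 0.114 0.006 0.002; 0 0 -14 0.0205 0.16 0.008 0.002; 0 -0.1 -18 0.026 0.204 0.01 0.002"

```text
time: 16.95
ee_pos: [0.5359, -0.1536, 0.1721]
eef_rot: [0.998, 0.06, -0.001, 0.0]
ft_force: [1.6, 0.8, -1.3]
width: 0.0074
```

```bash
python3 mv.py 0.5316 -0.2270 0.17 13.15 0.002 2.5
```

```text
t 16.95 pos [ 0.5359 -0.1536  0.1721] yaw 6.83 F [ 1.6  0.8 -1.3] w 0.0074
dist 0.074 turn 6.3
0.0 0.0 -2.5 -0.0052 0.0290 0.0009 0.002; 0.0 0.1 -5.1 -0.0104 0.0579 0.0017 0.002; 0.0 0.1 -6.3 -0.0130 0.0724 0.0021 0.002; 0.0 0.1 -6.3 -0.0130 0.0724 0.0021 0.002; 0.0 0.1 -6.3 -0.0130 0.0724 0.0021 0.002;
```

Emit:
carry_out:
  increments: "0 0 -2.5 -0.005 0.029 0.001 0.002; 0 0 -5 -0.0104 0.058 0.002 0.002; 0 0 -6.3 -0.013 0.0724 0.003 0.002; 0 0 -6.3 -0.013 0.0724 0.025 0.002; 0 0 -6.3 -0.013 0.0724 0.045 0.002"

```text
time: 17.58
ee_pos: [0.5309, -0.2271, 0.1256]
eef_rot: [0.993, 0.114, -0.001, 0.0]
ft_force: [-0.9, 0.6, -0.8]
width: 0.0078
```

```bash
python3 chk.py w8; python3 mv.py 0.5316 -0.2270 0.07 13.15 0.002 3
```

```text
687 [[-0.0269  0.0156]
 [-0.0234  0.0267]
 [-0.0194  0.0361]]
t 17.62 pos [ 0.5295 -0.2265  0.1228] yaw 13.12 F [-1.9 -0.6 -4.4] w 0.0077
dist 0.053 turn 0.3
-0.0 0.1 -0.0 0.0007 0.0004 0.0176 0.002; -0.1 0.2 -0.0 0.0015 0.0007 0.0352 0.002; -0.1 0.3 -0.0 0.0022 0.0011 0.0528 0.002; -0.1 0.3 -0.0 0.0022 0.0011 0.0528 0.002; -0.1 0.3 -0.0 0.0022 0.0011 0.0528 0.002;
```

View pics/w8.png

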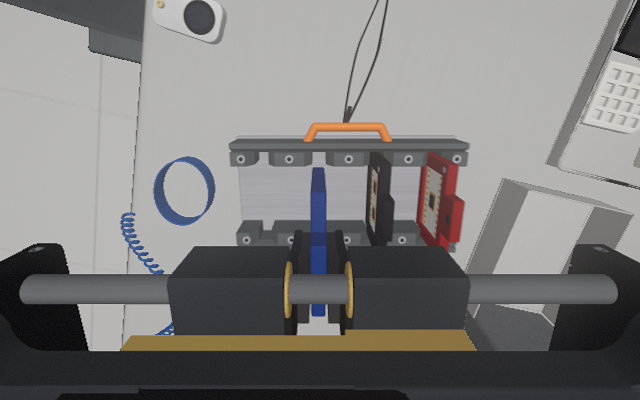

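Blue at (318,200) is centred on its slot (rack x −23.4, edge y 36 mm). Black and red are seated at (378,200) and (440,200). Lowering.

Emit:
carry_out:
  increments: "0 0.3 0 0.0021 0.001 0.012 0.002; 0 0.3 0 0.0021 0.001 0.026 0.002; 0 0.3 0 0.0021 0.001 0.04 0.002; 0 0.3 0 0.0021 0.001 0.05 0.002; 0 0.3 0 0.0021 0.001 0.053 0.002"

```text
time: 18.25
ee_pos: [0.5312, -0.2268, 0.0691]
eef_rot: [0.993, 0.114, -0.001, -0.001]
ft_force: [0.2, -0.3, -0.5]
width: 0.0078
```

```bash
python3 mv.py 0.5316 -0.2270 0.0598 13.15 0.002 2.5
```

```text
t 18.25 pos [ 0.5312 -0.2268  0.0691] yaw 13.13 F [ 0.2 -0.3 -0.5] w 0.0078
dist 0.009 turn 0.2
-0.1 0.0 -0.0 0.0001 0.0001 0.0037 0.002; -0.1 0.0 -0.0 0.0003 0.0002 0.0074 0.002; -0.2 0.0 -0.0 0.0003 0.0003 0.0093 0.002; -0.2 0.0 -0.0 0.0003 0.0003 0.0093 0.002; -0.2 0.0 -0.0 0.0003 0.0003 0.0093 0.002;
```

Emit:
carry_out:
  increments: "0 0 0 0.0002 0.0002 0.004 0.002; 0 0 0 0.0002 0.0002 0.007 0.002; 0 0 0 0.0002 0.0002 0.009 0.002; 0 0 0 0.0002 0.0002 0.0094 0.002; 0 0 0 0.0002 0.0002 0.0094 0.002"

```text
time: 18.88
ee_pos: [0.5317, -0.2269, 0.0603]
eef_rot: [0.993, 0.114, -0.0, -0.001]
ft_force: [-2.4, 2.1, 5.0]
width: 0.0075
```

```bash
python3 mv.py 0.5316 -0.2270 0.0600 13.15 0.002 2.5
```

```text
t 18.88 pos [ 0.5317 -0.2269  0.0603] yaw 13.13 F [-2.4  2.1  5. ] w 0.0075
dist 0.000 turn 0.2
-0.1 0.0 -0.0 -0.0001 0.0000 0.0001 0.002; -0.1 0.0 -0.0 -0.0001 0.0001 0.0002 0.002; -0.2 0.0 -0.0 -0.0002 0.0001 0.0003 0.002; -0.2 0.0 -0.0 -0.0002 0.0001 0.0003 0.002; -0.2 0.0 -0.0 -0.0002 0.0001 0.0003 0.002;
```

Seated. Release and lift.

Emit:
carry_out:
  increments: "0 0 0 0 0 0 0.03; 0 0 0 0 0 0 0.03; 0 0 0 0 0 0 0.03; 0 0 0 0 0 -0.02 0.03; 0 0 0 0 0 -0.06 0.03"

```text
time: 19.5
ee_pos: [0.531, -0.2267, 0.1208]
eef_rot: [0.993, 0.114, -0.001, -0.002]
ft_force: [-0.5, -0.2, 0.3]
width: 0.0297
```

```bash
python3 mv.py 0.5951 0.0436 0.155 -11.3 0.03 5
```

```text
t 19.50 pos [ 0.531  -0.2267  0.1208] yaw 13.14 F [-0.5 -0.2  0.3] w 0.0297
dist 0.280 turn 24.4
-0.0 0.0 4.9 0.0248 -0.0498 -0.0067 0.03; -0.1 0.1 9.8 0.0495 -0.0995 -0.0133 0.03; -0.1 0.1 14.7 0.0743 -0.1493 -0.0200 0.03; -0.2 0.1 19.5 0.0990 -0.1990 -0.0267 0.03; -0.2 0.2 24.4 0.1238 -0.2488 -0.0333 0.03;
```

Emit:
carry_out:
  increments: "0 0 4.9 0.0248 -0.05 -0.007 0.03; 0 0 9.8 0.0495 -0.0995 -0.014 0.03; 0 0 14.7 0.0743 -0.149 -0.021 0.03; 0 0 19.5 0.099 -0.199 -0.027 0.03; -0.2 0.2 24.4 0.1238 -0.2488 -0.033 0.03"

```text
time: 20.12
ee_pos: [0.5957, 0.0453, 0.1566]
eef_rot: [0.995, -0.1, 0.001, -0.0]
ft_force: [1.0, 0.1, 0.4]
width: 0.0302
```

```bash
python3 mv.py 0.5951 0.0436 0.06 -11.3 0.03 1
```

```text
t 20.12 pos [0.5957 0.0453 0.1566] yaw -11.44 F [1.  0.1 0.4] w 0.0302
dist 0.097 turn 0.2
-0.0 -0.1 -0.1 -0.0005 0.0018 0.0966 0.03; -0.0 -0.1 -0.1 -0.0005 0.0018 0.0966 0.03; -0.0 -0.1 -0.1 -0.0005 0.0018 0.0966 0.03; -0.0 -0.1 -0.1 -0.0005 0.0018 0.0966 0.03; -0.0 -0.1 -0.1 -0.0005 0.0018 0.0966 0.03;
```

Emit:
carry_out:
  increments: "0 -0.1 -0.1 -0.0005 0.0014 0.02 0.03; 0 -0.1 -0.1 -0.0005 0.0014 0.05 0.03; 0 -0.1 -0.1 -0.0005 0.0014 0.08 0.03; 0 -0.1 -0.1 -0.0005 0.0014 0.096 0.03; 0 -0.1 -0.1 -0.0005 0.0014 0.096 0.03"

```text
time: 20.75
ee_pos: [0.5948, 0.0435, 0.0603]
eef_rot: [0.995, -0.099, -0.0, -0.0]
ft_force: [0.3, 0.0, -0.1]
width: 0.0298
```

```bash
python3 mv.py 0.5951 0.0436 0.06 -11.3 0.03 1
```

```text
t 20.75 pos [0.5948 0.0435 0.0603] yaw -11.36 F [ 0.3  0.  -0.1] w 0.0298
dist 0.000 turn 0.1
-0.0 0.0 -0.1 0.0003 -0.0002 0.0003 0.03; -0.0 0.0 -0.1 0.0003 -0.0002 0.0003 0.03; -0.0 0.0 -0.1 0.0003 -0.0002 0.0003 0.03; -0.0 0.0 -0.1 0.0003 -0.0002 0.0003 0.03; -0.0 0.0 -0.1 0.0003 -0.0002 0.0003 0.03;
```

Emit:
carry_out:
  increments: "0 0 0 0.0003 0 0 0.002; 0 0 0 0.0003 0 0 0.002; 0 0 0 0.0003 0 0 0.002; 0 0 0 0.0003 0 0 0.002; 0 0 0 0.0003 0 0 0.002"

```text
time: 21.38
ee_pos: [0.5955, 0.0434, 0.0609]
eef_rot: [0.995, -0.099, 0.0, -0.0]
ft_force: [-0.5, -0.2, 5.2]
width: 0.0078
```

Emit:
carry_out:
  increments: "0 0 0 0 0 -0.01 0.002; 0 0 0 0 0 -0.035 0.002; 0 0 0 0 0 -0.075 0.002; 0 0 0 0 0 -0.11 0.002; 0 0 0 0 0 -0.12 0.002"

```text
time: 22.0
ee_pos: [0.5963, 0.0437, 0.1834]
eef_rot: [0.995, -0.099, 0.002, -0.0]
ft_force: [0.6, 1.0, -1.2]
width: 0.0078
```

```bash
python3 mv.py 0.4868 -0.2375 0.17 13.15 0.002 7
```

```text
t 22.00 pos [0.5963 0.0437 0.1834] yaw -11.36 F [ 0.6  1.  -1.2] w 0.0078
dist 0.302 turn 24.5
-0.0 -0.0 -3.5 -0.0074 0.0425 0.0018 0.002; -0.0 -0.1 -7.0 -0.0149 0.0849 0.0037 0.002; -0.0 -0.1 -10.5 -0.0223 0.1274 0.0055 0.002; -0.0 -0.1 -14.0 -0.0297 0.1699 0.0074 0.002; -0.0 -0.2 -17.5 -0.0372 0.2123 0.0092 0.002;
```

Emit:
carry_out:
  increments: "0 0 -2 -0.004 0.024 0.001 0.002; 0 0 -6 -0.013 0.073 0.003 0.002; 0 0 -10 -0.0213 0.121 0.006 0.002; 0 0 -14 -0.03 0.17 0.008 0.002; 0 -0.1 -18 -0.038 0.218 0.01 0.002"

```text
time: 22.62
ee_pos: [0.5148, -0.1639, 0.1721]
eef_rot: [0.998, 0.059, 0.0, -0.0]
ft_force: [-0.0, -0.4, -0.9]
width: 0.0075
```

```bash
python3 mv.py 0.4868 -0.2375 0.17 13.15 0.002 2.5
```

```text
t 22.62 pos [ 0.5148 -0.1639  0.1721] yaw 6.77 F [-0.  -0.4 -0.9] w 0.0075
dist 0.079 turn 6.4
-0.0 -0.0 -2.6 -0.0146 0.0279 0.0008 0.002; -0.0 -0.0 -5.1 -0.0292 0.0558 0.0016 0.002; -0.0 -0.1 -6.4 -0.0365 0.0698 0.0020 0.002; -0.0 -0.1 -6.4 -0.0365 0.0698 0.0020 0.002; -0.0 -0.1 -6.4 -0.0365 0.0698 0.0020 0.002;
```

Emit:
carry_out:
  increments: "0 0 -2.5 -0.0146 0.028 0.001 0.002; 0 0 -5 -0.029 0.056 0.002 0.002; 0 0 -6.4 -0.0365 0.0698 0.003 0.002; 0 0 -6.4 -0.0365 0.0698 0.025 0.002; 0 0 -6.4 -0.0365 0.0698 0.045 0.002"

```text
time: 23.25
ee_pos: [0.486, -0.2376, 0.1255]
eef_rot: [0.993, 0.114, -0.0, -0.001]
ft_force: [0.9, -0.5, -0.6]
width: 0.0077
```

```bash
python3 chk.py w9; python3 mv.py 0.4868 -0.2375 0.07 13.15 0.002 3
```

```text
699 [[-0.073   0.0151]
 [-0.0694  0.0267]
 [-0.0654  0.0362]]
t 23.30 pos [ 0.4847 -0.2368  0.1228] yaw 13.15 F [-1.7  0.5 -3.3] w 0.0077
dist 0.053 turn 0.3
-0.1 0.1 0.0 0.0007 0.0004 0.0176 0.002; -0.2 0.1 0.0 0.0013 0.0009 0.0352 0.002; -0.2 0.2 0.0 0.0020 0.0013 0.0528 0.002; -0.2 0.2 0.0 0.0020 0.0013 0.0528 0.002; -0.2 0.2 0.0 0.0020 0.0013 0.0528 0.002;
```

View pics/w9.png

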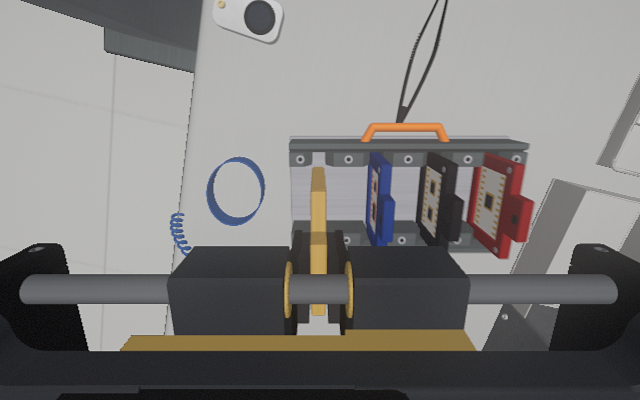

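Gold at (318,200) is centred over the nearest slot (rack x −69.4). Blue, black and red stand behind it. Lowering.

Emit:
carry_out:
  increments: "-0.2 0.2 0 0.002 0.001 0.012 0.002; -0.2 0.2 0 0.002 0.001 0.026 0.002; -0.2 0.2 0 0.002 0.001 0.04 0.002; -0.2 0.2 0 0.002 0.001 0.05 0.002; -0.2 0.2 0 0.002 0.001 0.053 0.002"

```text
time: 23.92
ee_pos: [0.4865, -0.237, 0.0691]
eef_rot: [0.993, 0.115, -0.0, -0.001]
ft_force: [0.1, 0.5, -1.4]
width: 0.0076
```

```bash
python3 mv.py 0.4868 -0.2375 0.0602 13.15 0.002 2.5
```

```text
t 23.93 pos [ 0.4865 -0.237   0.0691] yaw 13.16 F [ 0.1  0.5 -1.4] w 0.0076
dist 0.009 turn 0.1
-0.0 0.0 0.0 0.0001 0.0002 0.0036 0.002; -0.1 0.0 0.0 0.0002 0.0004 0.0071 0.002; -0.1 0.0 0.0 0.0002 0.0005 0.0089 0.002; -0.1 0.0 0.0 0.0002 0.0005 0.0089 0.002; -0.1 0.0 0.0 0.0002 0.0005 0.0089 0.002;
```

Emit:
carry_out:
  increments: "0 0 0 0.0002 0.0003 0.004 0.002; 0 0 0 0.0002 0.0003 0.007 0.002; 0 0 0 0.0002 0.0003 0.0085 0.002; 0 0 0 0.0002 0.0003 0.009 0.002; 0 0 0 0.0002 0.0003 0.009 0.002"

```text
time: 24.55
ee_pos: [0.487, -0.2373, 0.0609]
eef_rot: [0.993, 0.115, 0.0, -0.0]
ft_force: [-2.7, 2.0, 5.6]
width: 0.0077
```

```bash
python3 mv.py 0.4868 -0.2375 0.0602 13.15 0.002 2.5
```

```text
t 24.55 pos [ 0.487  -0.2373  0.0609] yaw 13.16 F [-2.7  2.   5.6] w 0.0077
dist 0.001 turn 0.0
-0.0 -0.0 0.0 -0.0001 0.0001 0.0003 0.002; -0.0 -0.0 0.0 -0.0002 0.0001 0.0005 0.002; -0.0 -0.0 0.0 -0.0002 0.0002 0.0007 0.002; -0.0 -0.0 0.0 -0.0002 0.0002 0.0007 0.002; -0.0 -0.0 0.0 -0.0002 0.0002 0.0007 0.002;
```

Seated. Release, then lift clear and pull back towards +y so I can see both racks.

Emit:
carry_out:
  increments: "0 0 0 0 0 0 0.03; 0 0 0 0 0 0 0.03; 0 0 0 0 0 0 0.03; 0 0 0 0 0 -0.02 0.03; 0 0 0 0 0 -0.06 0.03"

```text
time: 25.18
ee_pos: [0.4859, -0.2369, 0.1201]
eef_rot: [0.993, 0.115, -0.001, -0.001]
ft_force: [0.3, -0.6, -0.5]
width: 0.0299
```

Emit:
carry_out:
  increments: "0 0 0 0 0 -0.04 0.03; 0 0 0 0.005 -0.02 -0.09 0.03; 0 0 0 0.02 -0.03 -0.14 0.03; 0 0 0 0.03 -0.03 -0.18 0.03; 0 0 0 0.03 -0.03 -0.18 0.03"

```text
time: 25.8
ee_pos: [0.5105, -0.201, 0.3032]
eef_rot: [0.993, 0.115, 0.001, -0.0]
ft_force: [0.0, 0.2, -0.2]
width: 0.0293
```

```bash
python3 - <<'E'
from h import *
r.camera("scene");r.camera("scene")
s=r.read_state();print(s["time"],s["ee_pos"])
m=r.camera_model("wrist");p,d=r.camera("wrist");cv2.imwrite("pics/w10.png",p);P=pts("wrist",p,d,m)
k=((P[...,2]>.080)&(P[...,2]<.092)).astype(np.uint8);k[240:]=0
c=np.array([.554,-.222]);a=np.radians(13.15);M=np.c_[[np.cos(a),np.sin(a)],[-np.sin(a),np.cos(a)]]
n,L,st,_=cv2.connectedComponentsWithStats(k,connectivity=8)
for i in range(1,n):
    if st[i,4]>60: q=P[L==i];rc=cv2.minAreaRect(q[:,:2].astype(np.float32));print(st[i],p[L==i].mean(0).round(),np.median(q[:,2]).round(4),(rc[0]-c)@M,rc[1:])
p,d=r.camera("scene");cv2.imwrite("pics/s10.png",cv2.resize(p[130:280,140:500],None,fx=2.2,fy=2.2,interpolation=cv2.INTER_CUBIC))
E
```

```text
25.9 [ 0.50859884 -0.20131295  0.29962071]
[329 179   8  26 164] [118.  74.  64.] 0.0859 [-0.02217322  0.0002886 ] ((0.0085252420976758, 0.03025861643254757), 13.490324020385742)
[367 179   8  25 176] [61. 60. 62.] 0.0859 [0.02331188 0.00113639] ((0.008106895722448826, 0.029500586912035942), 12.997130393981934)
[292 180   7  25 171] [ 90. 142. 170.] 0.0859 [-0.06751006  0.00019462] ((0.007378867827355862, 0.030380472540855408), 12.602005004882812)
[404 180   9  25 190] [ 65.  64. 127.] 0.0859 [0.06936798 0.00021007] ((0.008739146403968334, 0.029637902975082397), 12.211185455322266)
```

View pics/w10.png

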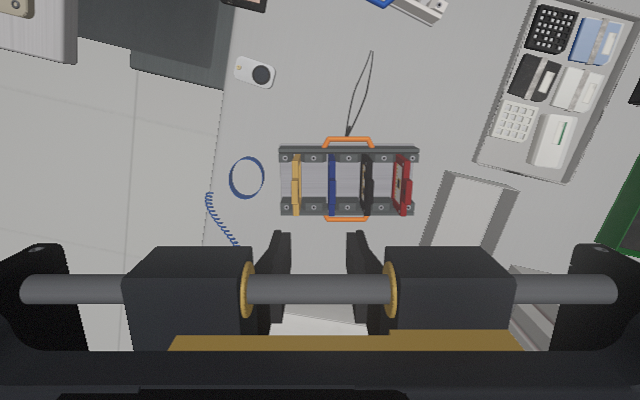

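View pics/s10.png

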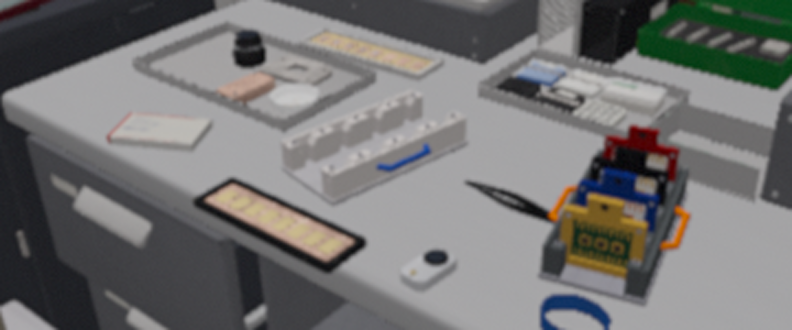

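In the wrist picture gold, blue, black and red run from (296,183) to (402,183), near to far. All four lug tops are at 85.9 mm, the seated height. The scene picture shows the white rack empty and the tweezers, loupe, pad and boat in place.

```bash
python3 -c "
from bench import r
print(r.close_job())"
```

```text
the job is handed in; nothing more can be done
None
```

I moved all four frames one at a time into the oven rack in the order asked: red into the farthest slot, then black, blue and gold towards the robot. I handed the job in at about 26 s.

- **Lowering:** each frame went down until it was back at its starting grasp height with about 5–6 N of upward force from the slot floor. Only then did I let go.
- **Last checks:** all four lug tops measured 85.9 mm high against 86 mm for a seated frame. Each frame was within about 1.5 mm of its slot centre. In the pictures the loupe, note pad, boat and tweezers appeared where they started; I did not measure them.
- **Disagreement:** the first coarse top-camera fit put the oven rack about 6 mm from where the wrist camera did. I used the wrist value, and views of each held frame over its slot agreed with it to about 1 mm.
- **Failed check:** one script call crashed because it ran with the gripper empty. This did not affect the work.

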